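# Press a popped jar lid home in the toggle-clamp jig

### The job

A lump of pink packing foam is in the way on the capping jig: sweep it off into the blue bin beside the jig, then slide the jar with the popped lid fully into the orange V nest. Swing the red clamp handle over centre until it locks and the clamp presses the lid fully home, then swing the handle all the way back open and leave the closed jar standing in the nest. Do not disturb the bottle, the carton and the yellow pot.

Things in the scene. Friction and masses are not known exactly. Their poses are not given: they have to be found in the camera images.
- jig: Fixed capping jig: aluminium bed 110 mm wide (its x), 375 mm long (its y from -220 to +155 mm), top 30 mm above the table. Axes level, z up; origin at table height below the nest's centre. Orange V nest: two walls 28 mm tall, 60 degrees between them, mouth 82 mm, open to -y; the jar enters along +y. Clamp stand behind it: 70 mm wide, y = 62 to 143 mm, 132 mm above the table.
- nest (a point): White dot on the bed, centre of the V nest, 30 mm above the table: where the middle of the jar's underside is when it is fully in the nest.
- clamp (a joint): Clamp handle's angle about the jig's x axis through handle_pivot, rad: 0 = fully open (start; leans 37 degrees from upright to jig +y, arm bar straight up), 0.99 = dead centre, 1.11 = locked on its stop (leans 27 degrees to -y, arm level over the nest). A linkage swings the arm bar with it, 85 degrees in all. Pushing the grip takes 1 to 6 N; it stays at both ends by itself.
- grip (a point): Centre of the red T grip at the handle's end: bar 20 mm thick, 76 mm long along jig x, on a 12 mm steel rod, 115 mm from handle_pivot; 217 mm above the table when open, 227 mm locked. Push it with shut fingertips to -y from behind to lock, to +y from the front to open. When open, the upright arm bar is 75 mm in front of it (its -y side), reaching 215 mm above the table.
- handle_pivot (a point): Hinge of the handle, 103 mm behind the nest centre (jig y = +103 mm), 125 mm above the table.
- foot: Black rubber foot, 22 mm across, on a sprung spindle at the arm bar's end; origin at the centre of its pressing face, z along the spindle into the arm. Clamp open: at jig y = +41 mm, 197 mm above the table, facing -y. Locked: it presses on the lid at the nest's centre with about 5 N; it pushes the lid home as the handle nears dead centre.
- jar: Amber glass jar, 60 mm across, 42 mm tall to the shoulder, about 0.19 kg; origin at the centre of its underside. Stands upright on the bed near its -y end. The white lid on it (61 mm across, 16 mm tall) stands proud, so that the top is 66 mm above the jar's underside, 58 mm when home.
- cap (a joint): How far the lid has been pushed down on the jar, m: 0 = 8 mm proud, 0.008 = fully home. Needs about 5 N and stays where it is pushed.
- cap_top (a point): Centre of the top face of the jar's lid.
- foam: Rigid pink foam lump, 46 mm (its x) by 34 mm (its y) by 32 mm tall, 15 g, lying on the bed between jar and nest; origin at the centre of its underside.
- bin: Fixed blue picking bin on the table against the jig's +x long side, open on top: 130 mm (its x) by 115 mm (its y), walls 4 mm. Origin at the centre of its underside. Its lip on the jig's side is 22 mm high (lower than the bed), the far wall 65 mm, the side walls rise from 43 to 65 mm. A few mm of gap to the bed.
- bottle: Bystander: upright green bottle, 44 mm across, 120 mm tall; origin at the centre of its underside.
- carton: Bystander: upright brown carton 50 x 50 x 85 mm; origin at the centre of its underside.
- pot: Bystander: yellow pot, 60 mm across, 50 mm tall; origin at the centre of its underside.

How it is judged:
By the outcome, as a careful person would: the job done as asked, in the order asked, and still so for the second after the job is handed in, with the robot touching nothing.
It also fails if it takes over 58 s, if anything falls off the work surface, if the arm or the gripper's body presses on something with over 40 N, if the wrist force passes 120 N, or if a joint passes its speed limit or range.

### The arm

A 6-joint arm with a two-finger parallel gripper is mounted at the origin on the work surface. World frame = base frame: x ahead of the robot, y to its left, z up, the work surface at z = 0. Lengths are in m, angles in rad, forces in N, time in s.
With the tool pointing down it reaches from about 0.375 to 0.9 m from the base axis. Payload 3.1 kg.
Tool frame: the origin (TCP) lies between the finger pads; the fingertips stand 8 mm ahead of it and the grasp point (between the pads) lies 11 mm behind it; z points along the fingers, y is the line along which they close (so a half turn about z gives the same grasp; the last joint's range is limited). The gripper opens to 87 mm and grips with 3 to 60 N. Pads are 19 mm wide; open, the fingers measure 117 mm over their backs; the gripper's body (75 mm by 190 mm) begins 51 mm behind the grasp point.
Start: joints at [1.05, 0.527, 1.433, -0, 1.181, -0.178], TCP at [0.209, 0.589, 0.231] pointing down, gripper open.
Joint ranges: [-3.08, 3.08], [-0.75, 2.2], [0.22, 2.44], [-1.43, 4.57], [0, 2.65], [-2.85, 2.85]. Speed limits (rad/s): [2.79, 2.79, 3.14, 3.14, 3.14, 3.14].

### API

Orientations are given as a unit quaternion [x, y, z, w].
In Python, from rig import robot gives the robot as it stands.
- The arm moves only by the tool move_arm, never from a script. Its argument "motion" is text: rows parted by semicolons, each of 5 numbers parted by spaces: the opening, from -1 (shut) to 1 (fully open), then the shift along the tool's x, y, z normalised to -1 to 1, where 1 is 0.2 m, then the turn about the tool's z normalised to -1 to 1, where 1 is pi rad. A call has 1 to 12 rows; each row is the pose to reach, as a shift and turn from the pose commanded when the call began, along the tool's axes at that moment, turning the shorter way round; what a row does not reach only later rows make up. A row lasts 1/12 s, in which the tool goes at most 41.7 mm and 7.16 degrees, less where a joint would pass 70% of its speed; a pose out of reach is approached as far as the arm can. A call with a number of a shift or a turn outside -1 to 1 is refused whole. A call with a gripper value outside its range is refused whole. The fingers move at their own pace and stop on an object; "newtons" is the grip in N (left out, the last holds). Time passes only in rows, so rows that repeat a pose let the fingers close. It gives the time, the measured TCP pose, the force, the opening and the grip force at its end, in the units of the state.
- robot.get_obs(): the state, without advancing time (a new reading comes with each control period).
- robot.camera(name): name is "side" or "top"; returns (picture, depth): 420x560x3 uint8, red, green, blue; 420x560 float32, m along the optical axis (not along the pixel's ray), 0 where there is no reading.
- robot.camera_model(name): a dict with "mtx" (3x3 intrinsics, pixels), "position" and "attitude" of the camera in the world. Camera axes: x right, y down, z forward; pixel columns grow to the right and rows downward; lengths in m; the calibration is good to about 2 mm. A picture is of the moment at which its call begins. camera_model takes no time and is no camera call.
- robot.hand_in(): hands the job in; it is judged then, once.
The state is a dict: "time": time; "q": joint angles; "joint_velocities": joint speeds; "joint_torque": joint torques, N m; "position": TCP position; "tool_rot": TCP orientation; "ft_force": force on the tool from outside, world axes, zero at the start; "moment": the same for the moment, N m; "grip_width": finger opening in m; "grip_force": force on a finger pad.
Only numpy, scipy, OpenCV 4.12 (cv2) and the standard library are available. Lean on these libraries where they do the work, as an engineer would, in place of code of your own. Each camera call takes 0.05 s, during which the arm holds its last target. There are 200 camera calls.

## Working session

There is one attempt and no reset: what is moved stays moved. The work goes in short steps, Python scripts to look and compute and a tool call to move; the robot and the scene stay as the last step left them, time stands still between calls to the robot, and variables do not carry over. Pictures are saved under pics/ and viewed, at most 10 in all, crops included, and the job is handed in when it is done.

Besides the shell and the picture viewer there is one more tool, called in YAML: its name, and indented under it one key for each argument. move_arm: Moves the arm, as the interface text tells. Its arguments: {"type":"object","properties":{"motion":{"type":"string"},"newtons":{"type":"number"}},"required":["motion"]}

```bash
mkdir -p pics; ls; python3 - <<'E'
from rig import robot
import cv2,numpy as np
o=robot.get_obs();print(o['time'],o['position'],o['tool_rot'],o['grip_width'])
for n in("top","side"):
    p,d=robot.camera(n);cv2.imwrite(f"pics/{n}0.png",p[:,:,::-1]);np.savez(f"{n}0.npz",p=p,d=d);m=robot.camera_model(n);print(n,m)
E
```

```text
pics
0.0 [0.20909249 0.58821145 0.22958724] [ 1.70049030e-01  9.85435002e-01 -1.02371958e-03 -3.68738755e-04] 0.08706107227817549
top {'mtx': array([[400.26208541,   0.        , 281.79209954],
       [  0.        , 400.26208541, 215.75722771],
       [  0.        ,   0.        ,   1.        ]]), 'position': array([0.50098449, 0.00348359, 1.01477778]), 'attitude': array([-0.6966866 ,  0.71528278, -0.04871401,  0.02500532])}
side {'mtx': array([[437.0030118 ,   0.        , 282.59046619],
       [  0.        , 437.0030118 , 213.05937172],
       [  0.        ,   0.        ,   1.        ]]), 'position': array([ 0.11751615, -0.43193076,  0.83860621]), 'attitude': array([ 0.84452733, -0.39059083,  0.14972311, -0.33435816])}
```

View pics/top0.png

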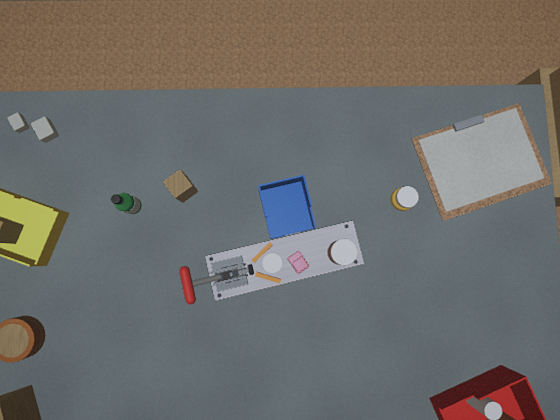

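View pics/side0.png

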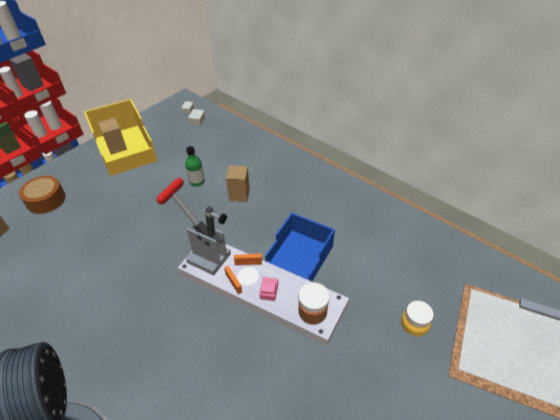

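The top view shows the jig with its clamp at the left: red grip at (187,285), nest dot at (272,263), foam at (298,261), jar lid at (343,252). The bin is at (288,207), and the bystanders are well away from the jig. The side view agrees.

```bash
cat > h.py <<'E'
import numpy as np,cv2
from scipy.spatial.transform import Rotation as R
from rig import robot
def ray(n,uv,z):
    m=robot.camera_model(n);uv=np.atleast_2d(uv).astype(float)
    d=np.c_[uv,np.ones(len(uv))]@np.linalg.inv(m['mtx']).T@R.from_quat(m['attitude']).as_matrix().T
    p=np.array(m['position']);return p+d*((z-p[2])/d[:,2])[:,None]
def blob(mask,box,n=1):
    k=np.zeros(mask.shape,np.uint8);x0,y0,x1,y1=box;k[y0:y1,x0:x1]=mask[y0:y1,x0:x1]
    c,_=cv2.findContours(k,cv2.RETR_EXTERNAL,cv2.CHAIN_APPROX_NONE);return max(c,key=cv2.contourArea)
def cen(c):
    m=cv2.moments(c);return np.array([m['m10'],m['m01']])/m['m00']
E
python3 - <<'E'
from h import *
for n,bx in(("top",dict(bed=(195,210,370,305),foam=(280,245,315,280),red=(170,255,215,310),bin=(250,165,322,245),lid=(325,235,362,270),dot=(255,250,288,276))),("side",dict(bed=(170,240,350,345),foam=(255,272,284,303),red=(150,170,190,210),bin=(260,205,340,285),lid=(295,280,332,310),dot=(232,266,262,288)))):
    f=np.load(n+"0.npz");p=f['p'].astype(int);d=f['d'];hsv=cv2.cvtColor(f['p'],cv2.COLOR_RGB2HSV).astype(int)
    r,g,b=p[...,0],p[...,1],p[...,2]
    M=dict(foam=(r-g>40)&(b-g>20),red=(r-g>70)&(r-b>70),bin=(b-r>60),lid=(p.min(2)>195)&(p.max(2)-p.min(2)<15),dot=(p.min(2)>195)&(p.max(2)-p.min(2)<15))
    if n=="top":
        print("dotpix",p[263,272],"bed",p[240,300],"lid",p[252,343],"table",p[320,300])
    H=dict(foam=.062,red=.217,bin=.01,lid=.096,dot=.03)
    for k,m in M.items():
        try:
            c=blob(m,bx[k]);rc=cv2.minAreaRect(c);q=ray(n,cv2.boxPoints(rc),H[k])
            s=[np.linalg.norm(q[0]-q[1]),np.linalg.norm(q[1]-q[2])]
            print(n,k,cv2.contourArea(c),cen(c).round(1),ray(n,cen(c),H[k])[0].round(4),"rectc",q.mean(0).round(4),"sz",np.round(s,3),"ang",np.degrees(np.arctan2(*(q[1]-q[0])[[1,0]])).round(1))
        except Exception as e:print(n,k,e)
    if n=="top":
        m=(p.min(2)>135)|0;m=cv2.morphologyEx((m>0).astype(np.uint8),cv2.MORPH_CLOSE,np.ones((3,3)))
        c=blob(m,bx['bed']);h=cv2.convexHull(c);rc=cv2.minAreaRect(c);q=ray(n,cv2.boxPoints(rc),.03);print("bed",q.round(4),rc)
E
```

```text
dotpix [186 190 195] bed [166 168 179] lid [185 190 194] table [102 110 114]
top foam 151.0 [299.3 263.6] [ 0.4854 -0.0681  0.062 ] rectc [ 0.4896 -0.0651  0.062 ] sz [0.032 0.043] ang -58.1
top red 288.0 [186.7 285.1] [0.4526 0.1652 0.217 ] rectc [0.453  0.1652 0.217 ] sz [0.018 0.072] ang -79.7
top bin 2528.5 [286.8 206.1] [ 0.63  -0.045  0.01 ] rectc [ 0.6303 -0.0458  0.01  ] sz [0.123 0.141] ang -77.6
top lid max() iterable argument is empty
top dot max() iterable argument is empty
bed [[ 0.5101  0.1613  0.03  ]
 [ 0.5899 -0.2076  0.03  ]
 [ 0.4808 -0.2291  0.03  ]
 [ 0.4041  0.1364  0.03  ]] ((283.7635498046875, 259.6689453125), (45.18085479736328, 153.308349609375), 76.26373291015625)
side foam 265.0 [268.3 286.6] [ 0.4834 -0.0709  0.062 ] rectc [ 0.4831 -0.0709  0.062 ] sz [0.051 0.033] ang 32.2
side red 239.0 [169.3 190.1] [0.4535 0.1681 0.217 ] rectc [0.4543 0.1691 0.217 ] sz [0.077 0.024] ang 13.4
side bin 2860.5 [300.4 245.7] [ 0.6455 -0.0281  0.01  ] rectc [ 0.651  -0.0229  0.01  ] sz [0.18  0.153] ang 22.7
side lid 670.0 [313.1 294.4] [ 0.5112 -0.1665  0.096 ] rectc [ 0.5124 -0.1653  0.096 ] sz [0.073 0.065] ang -49.8
side dot 386.0 [248.1 275.1] [ 0.492  -0.0012  0.03  ] rectc [ 0.4874 -0.0007  0.03  ] sz [0.066 0.056] ang -49.8
```

```bash
python3 - <<'E'
import cv2
i=cv2.imread("pics/top0.png")[165:310,170:370];cv2.imwrite("pics/c0.png",cv2.resize(i,None,fx=4,fy=4,interpolation=cv2.INTER_CUBIC))
E
```

```text
(no output)
```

View pics/c0.png

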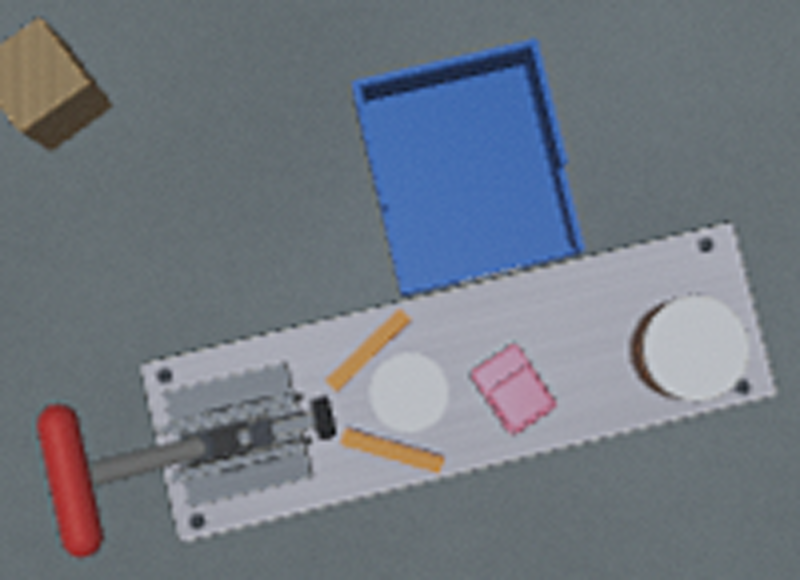

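The crop gives the dot at (272.2,263), the lid at (343.7,251.8) and the bed edges. I'll use these to fix the jig frame and work out the moves.

```bash
cat >> h.py <<'E'
YAW=np.radians(12.2);N=np.array([.490,-.002])
X=np.array([np.cos(YAW),np.sin(YAW)]);Y=np.array([-X[1],X[0]])
def w2j(p):
    d=np.asarray(p)[...,:2]-N;return np.array([d@X,d@Y])
def plan(jx,jy,tip,along,start=None):
    """along: 'x' or 'y' = jig axis that the tool's y lies along"""
    o=robot.get_obs();M=R.from_quat(o['tool_rot']).as_matrix();P=o['position'] if start is None else np.array(start)
    t=np.r_[N+jx*X+jy*Y,tip+.008];s=M.T@(t-P)/.2
    a=np.arctan2(M[1,1],M[0,1]);g=YAW+(np.pi/2 if along=='y' else 0)
    print("t",round(o['time'],2),"jig now",w2j(P).round(4),"tip",round(P[2]-.008,4),"F",np.round(o['ft_force'],1),"-> shift",s.round(4),"turn",round(-(g-a)/np.pi,4))
E
python3 - <<'E'
from h import *
dt=ray("top",(272.2,263),.03)[0];print("dot",dt,w2j(dt))
for n,uv in(("top",(343.7,251.8)),("side",(313.1,294.4))):
    l=ray(n,uv,.096)[0];print("lid",l,w2j(l))
print("foam",[w2j(p).round(4) for p in ((.4896,-.0651),(.4854,-.0681),(.4834,-.0709))])
q=ray("top",170*np.array([1,0])+165*np.array([0,1])+np.array([(402,296),(583,253)])/4,.022);print("bin lip",[w2j(p).round(4) for p in q])
q=ray("top",np.array([170,165])+np.array([(143,365),(733,224),(775,395),(187,540)])/4,.03);print("bed",[w2j(p).round(4) for p in q])
plan(-.075,.16,.30,'y');plan(-.085,-.07,.20,'y')
E
```

```text
dot [ 0.48824571 -0.00434998  0.03      ] [-0.00221128 -0.00192618]
lid [ 0.50999295 -0.16874891  0.096     ] [-0.01569676 -0.16720804]
lid [ 0.51110924 -0.16652783  0.096     ] [-0.0141363  -0.16527303]
foam [array([-0.0137, -0.0616]), array([-0.0185, -0.0636]), array([-0.021 , -0.0659])]
bin lip [array([ 0.0561, -0.0118]), array([ 0.0554, -0.1277])]
bed [array([0.0523, 0.1513]), array([ 0.0504, -0.222 ]), array([-0.0578, -0.2202]), array([-0.0563,  0.1487])]
t 0.1 jig now [-0.1498  0.6363] tip 0.2217 F [-0.2  0.8 -0. ] -> shift [-1.572  -1.8283 -0.3887] turn -0.1766
t 0.1 jig now [-0.1498  0.6363] tip 0.2217 F [-0.2  0.8 -0. ] -> shift [-2.1354 -2.8312  0.1131] turn -0.1766
```

move_arm:
  motion: "-0.5 -0.9 -1 -0.4 -0.1766;-0.5 -0.9 -1 -0.4 -0.1766;-0.5 -0.9 -1 -0.4 -0.1766;-0.5 -0.9 -1 -0.4 -0.1766;-0.5 -0.9 -1 -0.4 -0.1766;-0.5 -0.9 -1 -0.4 -0.1766;-0.5 -0.9 -1 -0.4 -0.1766;-0.5 -0.9 -1 -0.4 -0.1766;-0.5 -0.9 -1 -0.4 -0.1766"

```text
time: 0.85
position: [0.3127, 0.339, 0.311]
tool_rot: [-0.104, 0.995, 0.0, 0.0]
ft_force: [0.6, 0.2, 0.0]
grip_width: 0.0351
grip_force: 0.0
```

```bash
sed -i 's/N=np.array(.*)/N=np.array([.4893,-.0033])/' h.py; python3 - <<'E'
from h import *
plan(-.085,-.068,.2,'y');print(robot.get_obs()['q'])
E
```

```text
t 0.85 jig now [-0.1003  0.3719] tip 0.303 F [0.6 0.2 0. ] -> shift [-0.0843 -2.1995  0.5134] turn -0.0012
[ 5.82358321e-01  2.03068102e-01  1.71821564e+00  4.21110135e-04
  1.21921135e+00 -1.19764367e+00]
```

move_arm:
  motion: "-0.5 0 -1 0 0;-0.5 0 -1 0 0;-0.5 0 -1 0 0;-0.5 0 -1 0 0;-0.5 0 -1 0 0"

```text
time: 1.27
position: [0.354, 0.1436, 0.31]
tool_rot: [-0.107, 0.994, -0.0, -0.001]
ft_force: [0.1, 0.0, 0.0]
grip_width: 0.0221
grip_force: 0.0
```

move_arm:
  motion: "-0.5 0 -1 0.4 0;-0.5 0 -1 0.4 0;-0.5 0 -1 0.4 0;-0.5 0 -1 0.4 0;-0.5 0 -1 0.4 0;-0.5 0 -1 0.4 0;-0.5 0 -1 0.4 0;-0.5 0 -1 0.4 0"

```text
time: 1.93
position: [0.3962, -0.0498, 0.2299]
tool_rot: [-0.106, 0.994, 0.001, -0.001]
ft_force: [0.0, 0.7, -0.2]
grip_width: 0.0219
grip_force: 0.0
```

```bash
python3 - <<'E'
from h import *
plan(-.085,-.066,.042,'y');print(robot.get_obs()['grip_width'])
E
```

```text
t 1.93 jig now [-0.1008 -0.0258] tip 0.2219 F [ 0.   0.7 -0.2] -> shift [-0.0805 -0.2031  0.899 ] turn -0.0001
0.021914368612241032
```

move_arm:
  motion: "-0.5 -0.08 -0.2 0.3 0;-0.5 -0.08 -0.2 0.6 0;-0.5 -0.08 -0.2 0.8 0;-0.5 -0.08 -0.2 0.9 0;-0.5 -0.08 -0.2 0.9 0;-0.5 -0.08 -0.2 0.9 0;-0.5 -0.15 -0.2 0.9 0;-0.5 -0.22 -0.2 0.9 0;-0.5 -0.28 -0.2 0.9 0;-0.5 -0.34 -0.2 0.9 0;-0.5 -0.4 -0.2 0.9 0;-0.5 -0.46 -0.2 0.9 0"

```text
time: 2.93
position: [0.4963, -0.0684, 0.0531]
tool_rot: [-0.108, 0.994, -0.0, 0.001]
ft_force: [-0.0, -1.4, -0.1]
grip_width: 0.0215
grip_force: 0.0
```

move_arm:
  motion: "-0.5 -0.06 0 0 0;-0.5 -0.12 0 0 0;-0.5 -0.18 0 0 0;-0.5 -0.24 0 0 0;-0.5 -0.3 0 0 0;-0.5 -0.36 0 0 0;-0.5 -0.4 0 0 0;-0.5 -0.44 0 0 0;-0.5 -0.44 0 0 0;-0.5 -0.44 0 0 0"

```text
time: 3.77
position: [0.581, -0.0511, 0.0514]
tool_rot: [-0.107, 0.994, -0.0, 0.0]
ft_force: [-0.8, 0.3, -0.9]
grip_width: 0.0217
grip_force: 0.0
```

```bash
python3 - <<'E'
from h import *
plan(.09,-.066,.045,'y')
p,d=robot.camera("side");cv2.imwrite("pics/s1.png",cv2.resize(p[150:360,140:420,::-1],None,fx=2.5,fy=2.5))
E
```

```text
t 3.77 jig now [ 0.0795 -0.0661] tip 0.0434 F [-0.8  0.3 -0.9] -> shift [-0.0523  0.0005 -0.0082] turn 0.0005
```

View pics/s1.png

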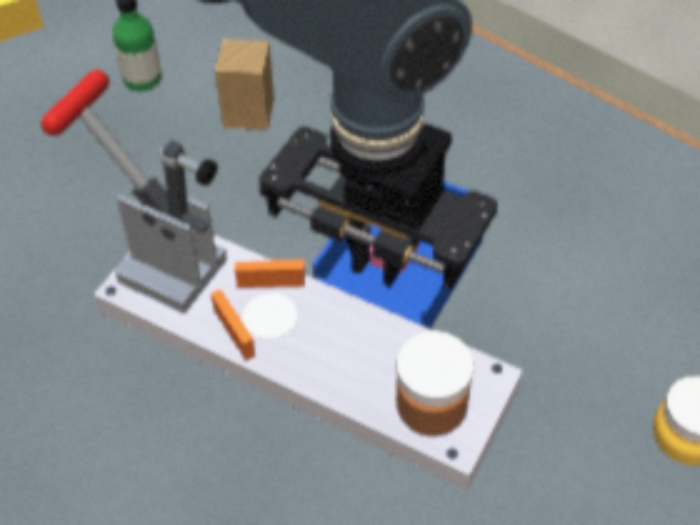

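The foam looks to be in the bin: pink shows behind the fingers at about (380,255). I'll lift, turn 90° and come down behind the jar.

move_arm:
  motion: "-0.5 0 0 -0.2 0;-0.5 0 0 -0.4 0.04;-0.5 0 0 -0.58 0.08;-0.3 0.1 -0.2 -0.58 0.12;-0.3 0.2 -0.35 -0.58 0.16;-0.3 0.3 -0.5 -0.58 0.2;-0.3 0.4 -0.65 -0.58 0.24;-0.3 0.47 -0.8 -0.58 0.28;-0.3 0.47 -0.8 -0.58 0.32;-0.3 0.47 -0.8 -0.58 0.36;-0.3 0.47 -0.8 -0.58 0.4;-0.3 0.47 -0.8 -0.58 0.44"

```text
time: 4.82
position: [0.5214, -0.2283, 0.1662]
tool_rot: [0.552, 0.834, 0.0, -0.001]
ft_force: [-0.5, 1.0, 0.7]
grip_width: 0.0305
grip_force: 0.0
```

```bash
python3 - <<'E'
from h import *
plan(-.014,-.226,.042,'x')
for n in("top","side"):
    p,d=robot.camera(n);p=p.astype(int);c=[blob((p[...,0]-p[...,1]>40)&(p[...,2]-p[...,1]>20),(250,165,340,290))]
    for z in(.032,):print(n,cen(c[0]),w2j(ray(n,cen(c[0]),z)[0]),cv2.contourArea(c[0]))
    if n=="top":
        k=(p.min(2)>170);c=blob(k,(322,232,366,275));(u,v),r=cv2.minEnclosingCircle(c);print("lid",u,v,r,w2j(ray(n,(u,v),.096)[0]))
        cv2.imwrite("pics/t1.png",cv2.resize(p[150:310,170:400,::-1].astype(np.uint8),None,fx=3,fy=3))
E
```

```text
t 4.82 jig now [-0.0162 -0.2266] tip 0.1582 F [-0.5  1.   0.7] -> shift [-0.      0.0122  0.5809] turn 0.0598
top [284.58580858 204.01815182] [ 0.13251545 -0.06488384] 101.0
lid 338.5 252.5 26.315494537353516 [-0.01342629 -0.15401016]
side [297.46931408 248.03790614] [ 0.1219599  -0.06174374] 277.0
```

View pics/t1.png

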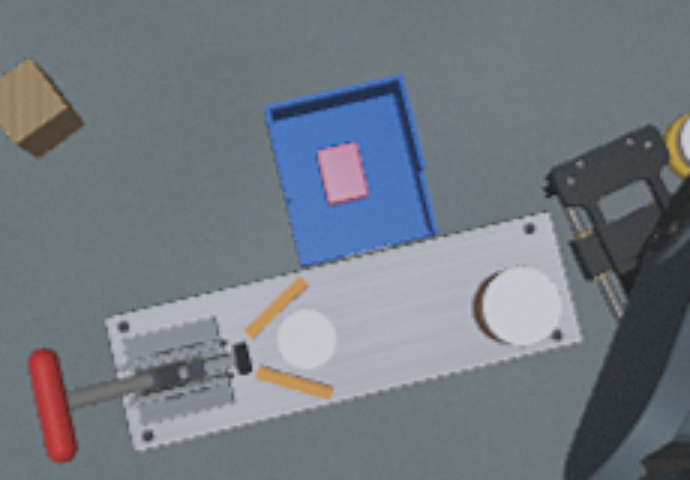

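The foam is lying in the bin. Next, down behind the jar.

move_arm:
  motion: "-0.3 0 0.01 0.15 0.03;-0.3 0 0.01 0.35 0.06;-0.3 0 0.01 0.5 0.06;-0.3 0 0.01 0.58 0.06;-0.3 0 0.01 0.58 0.06;-0.3 0 0.01 0.58 0.06"

```text
time: 5.42
position: [0.5238, -0.2269, 0.0498]
tool_rot: [0.624, 0.781, -0.0, -0.001]
ft_force: [0.1, -0.0, -0.2]
grip_width: 0.0303
grip_force: 0.0
```

```bash
python3 - <<'E'
from h import *
plan(0,-.048,.042,'x')
E
```

```text
t 5.42 jig now [-0.0135 -0.2258] tip 0.0418 F [ 0.1 -0.  -0.2] -> shift [8.885e-01 7.580e-02 7.000e-04] turn 0.003
```

move_arm:
  motion: "-0.3 0.04 0 0 0.002;-0.3 0.08 0 0 0.002;-0.3 0.12 0 0 0.002;-0.3 0.16 0.01 0 0.002;-0.3 0.2 0.02 0 0.002;-0.3 0.24 0.025 0 0.002;-0.3 0.28 0.03 0 0.002;-0.3 0.32 0.035 0 0.002;-0.3 0.36 0.04 0 0.002;-0.3 0.4 0.045 0 0.002;-0.3 0.44 0.05 0 0.002;-0.3 0.48 0.055 0 0.002"

```text
time: 6.42
position: [0.5143, -0.1305, 0.0505]
tool_rot: [0.628, 0.779, -0.0, -0.0]
ft_force: [0.0, -1.8, 0.7]
grip_width: 0.0306
grip_force: 1.3
```

move_arm:
  motion: "-0.3 0.05 0.004 0 0;-0.3 0.1 0.008 0 0;-0.3 0.15 0.012 0 0;-0.3 0.2 0.016 0 0;-0.3 0.25 0.02 0 0;-0.3 0.3 0.02 0 0;-0.3 0.34 0.02 0 0;-0.3 0.38 0.02 0 0;-0.3 0.4 0.02 0 0;-0.3 0.4 0.02 0 0"

```text
time: 7.25
position: [0.5006, -0.051, 0.0504]
tool_rot: [0.627, 0.779, -0.0, -0.001]
ft_force: [0.6, 0.2, -0.7]
grip_width: 0.0306
grip_force: 0.0
```

```bash
python3 - <<'E'
from h import *
plan(0,-.048,.042,'x')
p,d=robot.camera("side");cv2.imwrite("pics/s2.png",cv2.resize(p[150:360,140:420,::-1],None,fx=2.5,fy=2.5))
E
```

```text
t 7.25 jig now [ 0.0009 -0.049 ] tip 0.0424 F [ 0.6  0.2 -0.7] -> shift [ 0.0048 -0.0047  0.002 ] turn 0.0006
```

View pics/s2.png

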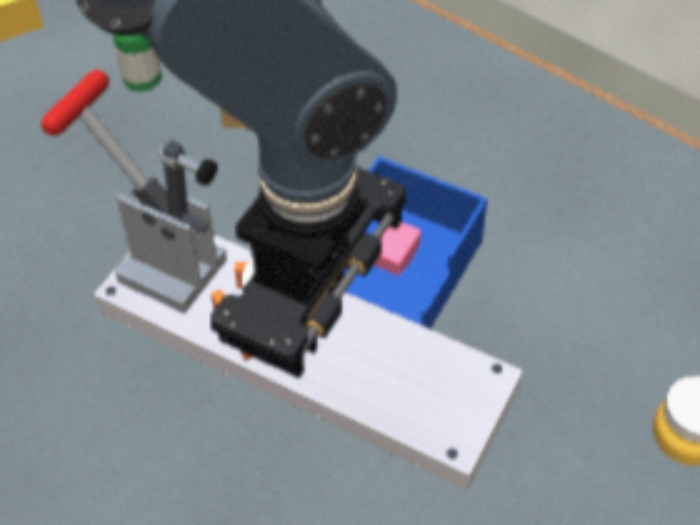

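move_arm:
  motion: "-0.3 -0.04 0 0 0;-1 -0.04 0 0 0;-1 -0.04 0 0 0;-1 -0.04 0 0 0;-1 -0.04 0 0 0;-1 0 0 0 0;-1 0.015 0 0 0;-1 0.03 0 0 0;-1 0.04 0 0 0;-1 0.045 0 0 0;-1 0.045 0 0 0"

```text
time: 8.22
position: [0.4996, -0.0435, 0.0507]
tool_rot: [0.627, 0.779, -0.0, 0.0]
ft_force: [-0.2, -2.3, 0.7]
grip_width: 0.0005
grip_force: 1.1
```

move_arm:
  motion: "-1 0.005 0 0 0;-1 0.01 0 0 0;-1 0.01 0 0 0"

```text
time: 8.47
position: [0.4996, -0.0431, 0.0509]
tool_rot: [0.627, 0.779, -0.001, 0.001]
ft_force: [-1.2, -8.7, 1.2]
grip_width: 0.0004
grip_force: 4.1
```

move_arm:
  motion: "-1 -0.05 0 0 0;-1 -0.15 0 0 0;-1 -0.3 0 0 0;-1 -0.4 0 -0.2 0;-1 -0.4 0 -0.4 0;-1 -0.4 0 -0.6 0;-1 -0.4 0 -0.8 0;-1 -0.4 0 -1 0;-1 -0.4 0 -1 0;-1 -0.4 0 -1 0"

```text
time: 9.3
position: [0.5174, -0.1203, 0.2531]
tool_rot: [0.628, 0.778, 0.001, 0.003]
ft_force: [0.2, -0.1, -1.3]
grip_width: 0.0009
grip_force: 0.0
```

```bash
python3 - <<'E'
from h import *
plan(0,.215,.28,'x')
for n in("top","side"):
    p,d=robot.camera(n);cv2.imwrite(f"pics/{n}3.png",p[...,::-1]);np.savez(n+"3.npz",p=p)
a=cv2.imread("pics/top3.png")[200:310,170:370];b=cv2.imread("pics/side3.png")[210:320,170:370]
cv2.imwrite("pics/m3.png",cv2.resize(np.vstack([a,b]),None,fx=2.7,fy=2.7))
E
```

```text
t 9.3 jig now [ 0.0028 -0.1203] tip 0.2451 F [ 0.2 -0.1 -1.3] -> shift [ 1.6758 -0.0117 -0.1793] turn 0.0002
```

View pics/m3.png

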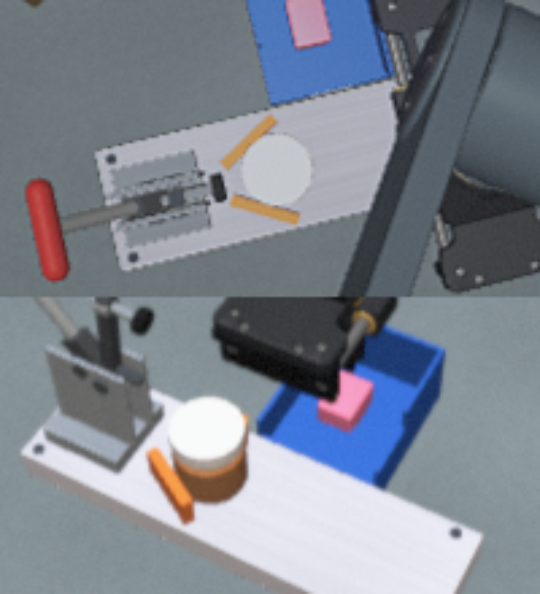

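```bash
python3 - <<'E'
from h import *
p=np.load("top3.npz")['p'].astype(int);g=p.min(2)
k=((g>176)&(p.max(2)-g<14)).astype(np.uint8);k=cv2.morphologyEx(k,cv2.MORPH_OPEN,np.ones((5,5)))
c=blob(k,(250,240,295,285));(u,v),r=cv2.minEnclosingCircle(c);print(u,v,r,cen(c),cv2.contourArea(c))
print("lid",w2j(ray("top",cen(c),.096)[0]),"dot before",w2j(ray("top",(272.2,263),.03)[0]))
p=np.load("side3.npz")['p'].astype(int);g=p.min(2);k=(g>195).astype(np.uint8);c=blob(k,(228,240,266,285));print(cen(c),cv2.contourArea(c),w2j(ray("side",cen(c),.096)[0]))
E
```

```text
272.0 263.0 13.601571083068848 [272.26413155 262.51798561] 486.5
lid [ 0.00071853 -0.00087041] dot before [-0.00125237 -0.00080347]
[243.45137085 257.95670996] 577.5 [-0.00132807  0.00518462]
```

move_arm:
  motion: "-1 0 0 -0.2 0;-1 0.2 0 -0.22 0;-1 0.4 -0.01 -0.22 0;-1 0.6 -0.01 -0.22 0;-1 0.8 -0.01 -0.22 0;-1 1 -0.01 -0.22 0;-1 1 -0.01 -0.22 0"

```text
time: 9.98
position: [0.4672, 0.0815, 0.2921]
tool_rot: [0.625, 0.781, -0.001, -0.005]
ft_force: [-0.4, 0.1, 0.1]
grip_width: 0.0007
grip_force: 0.0
```

move_arm:
  motion: "-1 0.2 0 0 0;-1 0.4 0 0 0;-1 0.6 0 0 0;-1 0.7 0 0 0;-1 0.7 0 0 0;-1 0.7 0 0 0"

```text
time: 10.48
position: [0.4408, 0.2123, 0.2927]
tool_rot: [0.626, 0.779, -0.002, -0.001]
ft_force: [0.8, -0.3, -0.8]
grip_width: 0.001
grip_force: 0.0
```

```bash
python3 - <<'E'
from h import *
plan(0,.215,.210,'x')
for n in("top","side"):
    p,d=robot.camera(n);p=p.astype(int);c=blob((p[...,0]-p[...,1]>70)&(p[...,0]-p[...,2]>70),(140,160,230,320));print(n,cv2.contourArea(c),w2j(ray(n,cen(c),.217)[0]))
E
```

```text
t 10.48 jig now [-0.0018  0.221 ] tip 0.2847 F [ 0.8 -0.3 -0.8] -> shift [-0.0297  0.0105  0.3733] turn 0.0012
top 295.0 [-0.00022007  0.1722804 ]
side 243.0 [0.0007502  0.17512785]
```

move_arm:
  motion: "-1 -0.015 0.01 0.15 0;-1 -0.015 0.01 0.3 0;-1 -0.015 0.01 0.38 0;-1 -0.015 0.01 0.38 0;-1 -0.015 0.01 0.38 0"

```text
time: 11.0
position: [0.4444, 0.2082, 0.2178]
tool_rot: [0.628, 0.778, -0.001, -0.001]
ft_force: [-0.0, 0.4, 0.0]
grip_width: 0.0009
grip_force: 0.0
```

move_arm:
  motion: "-1 -0.065 0 0 0;-1 -0.13 0 -0.02 0;-1 -0.19 0 -0.06 0;-1 -0.25 0 -0.09 0;-1 -0.31 0 -0.11 0;-1 -0.37 0 -0.126 0;-1 -0.43 0 -0.134 0;-1 -0.49 0 -0.136 0;-1 -0.55 0 -0.13 0;-1 -0.61 0 -0.12 0;-1 -0.65 0 -0.11 0;-1 -0.69 0 -0.095 0"

```text
time: 12.0
position: [0.4746, 0.0734, 0.2383]
tool_rot: [0.628, 0.778, 0.0, 0.001]
ft_force: [0.9, 0.7, -0.4]
grip_width: 0.0004
grip_force: 0.0
```

```bash
python3 - <<'E'
from h import *
plan(0,.071,.223,'x')
E
```

```text
t 12.0 jig now [0.0019 0.0781] tip 0.2303 F [ 0.9  0.7 -0.4] -> shift [-0.0353 -0.0095  0.0364] turn 0.0002
```

move_arm:
  motion: "-1 -0.02 0 0.01 0;-1 -0.04 0 0.02 0;-1 -0.05 0 0.025 0;-1 -0.05 0 0.025 0"

```text
time: 12.33
position: [0.4754, 0.0663, 0.2324]
tool_rot: [0.628, 0.778, 0.001, -0.002]
ft_force: [-0.7, 5.0, 2.1]
grip_width: 0.0004
grip_force: 2.4
```

```bash
python3 - <<'E'
from h import *
plan(0,.071,.223,'x')
for n in("top","side"):
    p,d=robot.camera(n);q=p.astype(int);c=blob((q[...,0]-q[...,1]>70)&(q[...,0]-q[...,2]>70),(150,150,290,320));print(n,cv2.contourArea(c),w2j(ray(n,cen(c),.227)[0]))
    if n=="side":cv2.imwrite("pics/s4.png",cv2.resize(p[130:330,140:360,::-1],None,fx=3,fy=3))
E
```

```text
t 12.33 jig now [0.0011 0.071 ] tip 0.2244 F [-0.7  5.   2.1] -> shift [ 0.0001 -0.0057  0.007 ] turn -0.0001Traceback (most recent call last):
  File "<stdin>", line 4, in <module>
  File "h.py", line 10, in blob
    c,_=cv2.findContours(k,cv2.RETR_EXTERNAL,cv2.CHAIN_APPROX_NONE);return max(c,key=cv2.contourArea)
                                                                           ~~~^^^^^^^^^^^^^^^^^^^^^^^
ValueError: max() iterable argument is empty
```

move_arm:
  motion: "-1 -0.01 0 0 0;-1 -0.015 0 0 0;-1 -0.015 0 0 0"

```text
time: 12.63
position: [0.4754, 0.0659, 0.2324]
tool_rot: [0.628, 0.778, 0.003, -0.003]
ft_force: [-1.6, 12.4, 4.2]
grip_width: 0.0005
grip_force: 6.1
```

move_arm:
  motion: "-1 0.1 0 0 0;-1 0.2 0 0 0;-1 0.2 0 -0.2 0;-1 0.2 0 -0.35 0;-1 0.2 0 -0.35 0;-1 0.2 0 -0.35 0"

```text
time: 13.13
position: [0.4691, 0.1012, 0.304]
tool_rot: [0.627, 0.779, 0.001, 0.002]
ft_force: [0.0, -0.5, -0.1]
grip_width: 0.0004
grip_force: 0.0
```

```bash
python3 - <<'E'
from h import *
plan(0,0,.30,'x')
p,d=robot.camera("side");q=p.astype(int);cv2.imwrite("pics/s4.png",cv2.resize(p[130:330,140:360,::-1],None,fx=3,fy=3))
c=blob((q[...,0]-q[...,1]>70)&(q[...,0]-q[...,2]>70),(150,150,290,240));print(cv2.contourArea(c),w2j(ray("side",cen(c),.227)[0]))
E
```

```text
t 13.13 jig now [0.0024 0.1064] tip 0.296 F [ 0.  -0.5 -0.1] -> shift [-0.532  -0.013  -0.0189] turn 0.0007
266.5 [0.0008484  0.05356124]
```

View pics/s4.png

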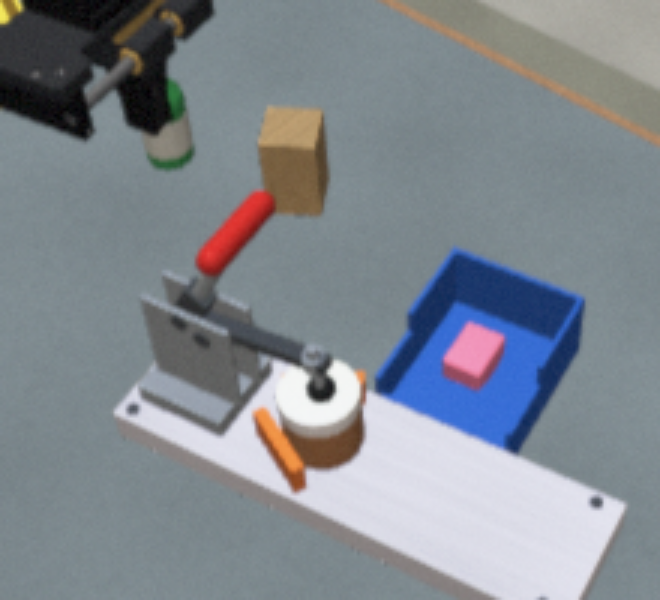

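The clamp is locked, with the foot pressing on the lid and the grip at jig y of about 0.051. Now I'll push it back open from the front.

move_arm:
  motion: "-1 -0.2 0 0 0;-1 -0.4 -0.01 0 0;-1 -0.5 -0.01 0 0;-1 -0.5 -0.01 0 0;-1 -0.5 -0.01 0.15 0;-1 -0.5 -0.01 0.3 0;-1 -0.5 -0.01 0.36 0;-1 -0.5 -0.01 0.36 0;-1 -0.5 -0.01 0.36 0"

```text
time: 13.93
position: [0.4861, 0.0036, 0.2292]
tool_rot: [0.627, 0.779, -0.001, -0.002]
ft_force: [0.2, 0.3, 1.5]
grip_width: 0.0006
grip_force: 0.0
```

```bash
python3 - <<'E'
from h import *
plan(0,.006,.223,'x')
E
```

```text
t 13.93 jig now [-0.0016  0.0074] tip 0.2212 F [0.2 0.3 1.5] -> shift [-0.0071  0.0082 -0.0092] turn 0.0004
```

move_arm:
  motion: "-1 0.06 0 -0.01 0;-1 0.12 0 -0.01 0;-1 0.18 0 -0.04 0;-1 0.24 0 -0.06 0;-1 0.3 0 -0.07 0;-1 0.36 0 -0.075 0;-1 0.42 0 -0.075 0;-1 0.48 0 -0.065 0;-1 0.54 0 -0.055 0;-1 0.6 0 -0.03 0;-1 0.66 0 0 0;-1 0.7 0 0.025 0"

```text
time: 14.93
position: [0.4568, 0.1415, 0.2252]
tool_rot: [0.627, 0.779, -0.0, -0.0]
ft_force: [0.6, -0.4, 1.0]
grip_width: 0.0003
grip_force: 0.5
```

move_arm:
  motion: "-1 0.015 0 0.005 0;-1 0.03 0 0.01 0;-1 0.03 0 0.01 0"

```text
time: 15.18
position: [0.4561, 0.1436, 0.224]
tool_rot: [0.626, 0.78, -0.003, 0.002]
ft_force: [-1.6, -8.9, 4.8]
grip_width: 0.0005
grip_force: 4.1
```

```bash
python3 - <<'E'
from h import *
plan(0,.152,.215,'x')
E
```

```text
t 15.18 jig now [-0.0014  0.1505] tip 0.216 F [-1.6 -8.9  4.8] -> shift [0.0073 0.0069 0.0051] turn 0.0014
```

move_arm:
  motion: "-1 -0.04 0 0 0;-1 -0.06 0 0 0;-1 -0.06 0 -0.15 0;-1 -0.06 0 -0.35 0;-1 -0.06 0 -0.5 0;-1 0.3 0 -0.5 0;-1 0.6 0 -0.5 0;-1 0.9 0 -0.5 0;-1 0.9 0 -0.5 0;-1 0.9 0 -0.5 0;-1 0.9 0 -0.5 0"

```text
time: 16.1
position: [0.4167, 0.3259, 0.3233]
tool_rot: [0.626, 0.78, 0.001, -0.001]
ft_force: [0.3, -0.6, -0.9]
grip_width: 0.0002
grip_force: 0.0
```

```bash
python3 - <<'E'
from h import *
plan(0,.152,.215,'x')
for n in("top","side"):
    p,d=robot.camera(n);cv2.imwrite(f"pics/{n}5.png",p[...,::-1]);q=p.astype(int)
    c=blob((q[...,0]-q[...,1]>70)&(q[...,0]-q[...,2]>70),(150,160,290,310));print(n,cv2.contourArea(c),w2j(ray(n,cen(c),.217)[0]))
    z=np.load(n+"0.npz")['p'].astype(int)
    for nm,f in(("green",lambda q:(q[...,1]-q[...,0]>25)&(q[...,1]-q[...,2]>15)),("yellow",lambda q:(q[...,0]-q[...,2]>70)&(abs(q[...,0]-q[...,1])<70))):
        bx=dict(top=dict(green=(100,180,150,220),yellow=(385,180,425,215)),side=dict(green=(180,140,210,190),yellow=(398,298,440,338)))[n][nm]
        try:print(nm,cen(blob(f(z),bx)),cen(blob(f(q),bx)))
        except Exception as e:print(nm,e)
a=cv2.imread("pics/top5.png")[160:310,100:370];b=cv2.imread("pics/side5.png")[140:330,120:390]
cv2.imwrite("pics/m5.png",cv2.resize(np.vstack([a,b]),None,fx=1.75,fy=1.75))
E
```

```text
t 16.1 jig now [-0.0014  0.3371] tip 0.3153 F [ 0.3 -0.6 -0.9] -> shift [-0.9271  0.0018  0.4985] turn 0.0018
top 285.0 [-1.38856350e-04  1.72388023e-01]
green [124.97524315 202.40848806] [125.         202.52821869]
yellow [396.06725146 201.57017544] [395.98022599 201.39830508]
side 240.0 [0.00103054 0.17507206]
green [192.5676819  162.81049069] [192.59006734 162.81397306]
yellow [413.36238199 327.16194626] [413.36238199 327.16194626]
```

View pics/m5.png

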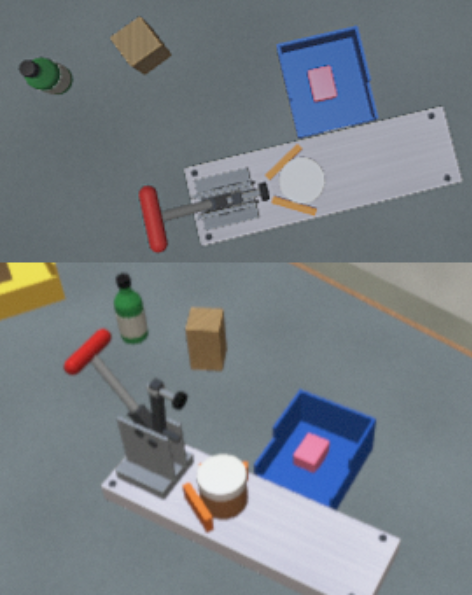

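The handle is back at its starting position, the jar is in the nest and the foam is in the bin. I'll check the lid height from depth, then hand in.

```bash
python3 - <<'E'
from h import *
p,d=robot.camera("top");z=np.median(d[258:268,268:278]);zb=np.median(d[243:249,312:322]);print("lid-bed",zb-z,"start",np.median(np.load("top0.npz")['d'][247:257,339:349])-zb)
h=zb-z
if .054<h<.062: print(robot.hand_in())
E
```

```text
lid-bed 0.06502819 start -0.06558204
```

```bash
python3 - <<'E'
from h import *
def hgt(n,d,box):
    m=robot.camera_model(n);x0,y0,x1,y1=box;v,u=np.mgrid[y0:y1,x0:x1];z=d[y0:y1,x0:x1].ravel();k=z>0
    q=(np.c_[u.ravel(),v.ravel(),np.ones(u.size)]@np.linalg.inv(m['mtx']).T*z[:,None])[k]
    w=q@R.from_quat(m['attitude']).as_matrix().T+m['position'];return np.round([np.median(w[:,2]),w[:,2].std()],4)
t0=np.load("top0.npz")['d'];s0=np.load("side0.npz")['d']
t=robot.camera("top")[1];s=robot.camera("side")[1]
print("top start lid",hgt("top",t0,(338,247,349,257)),"start dot",hgt("top",t0,(267,258,277,267)),"bed",hgt("top",t0,(312,243,322,249)))
print("top now lid",hgt("top",t,(267,258,277,267)),"bed",hgt("top",t,(312,243,322,249)),"bed near jar",hgt("top",t,(285,240,292,245)),hgt("top",t,(292,265,302,275)))
print("side start lid",hgt("side",s0,(307,288,319,297)),"dot",hgt("side",s0,(243,271,253,279)))
print("side now lid",hgt("side",s,(240,256,250,264)),"bed",hgt("side",s,(280,300,290,306)))
E
```

```text
top start lid [0.0962 0.0015] start dot [0.0306 0.0018] bed [0.0302 0.0017]
top now lid [0.0884 0.0016] bed [0.0302 0.0019] bed near jar [0.0305 0.0014] [0.0302 0.0018]
side start lid [0.0966 0.0013] dot [0.031  0.0015]
side now lid [0.0887 0.0013] bed [0.0309 0.0015]
```

The first check left out the camera tilt. With proper 3D points the lid top has dropped from 0.096 m to 0.088 m, so the lid is fully home.

```bash
python3 -c "
from rig import robot
print(robot.hand_in())"
```

```text
the job is handed in; nothing more can be done
None
```

The job is done and handed in after about 16 s of the 58 s: the foam is in the bin, the jar is closed in the nest with its lid fully home (top down 8 mm), the clamp handle is back at its open position, and the bottle, carton and pot were not disturbed.

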